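Unlatch and open the paint pen gate

TASK

Open the gate of the low steel pen on the bench: press its thumb lever down gently until the latch bar behind the gate is lifted clear of its catch, then push the gate inward, away from you, until it stands at least 60 degrees open, and let go so that the bar drops level again. Feel for the right lift, since the catch is set at a different height each time; do not force the lever or the gate, do not let the gate fly, do not lift the bar directly, and leave the tin, the jar and the wrench alone.

Things in the scene. Friction and masses are not known exactly. Their poses are not given: they have to be found in the camera images.
- fence: Fixed low pen of grey sheet steel, 180 mm tall, 600 mm wide, open above and behind. Origin on the bench under the middle of the 240 mm gate opening; x points into the pen, y along its front to the robot's left, z up. Gate posts 30 mm wide, 205 mm tall at y +141 (hinge) and -141 (catch); then fixed panels to y +-300 and sides 240 mm back. Turned up to 0.3 rad about z.
- gate_hinge (a point): Point on the gate's upright hinge axis, in the fence frame at x 0, y +120 mm, 165 mm above the bench.
- gate (a joint): Gate angle in rad: 0 closed, grows as the free edge swings to the fence's +x (into the pen, anticlockwise from above), stop at 1.6. Friction 0.06 N m and light damping: it stays where left. Latched, it has up to 0.02 rad of play; past 0.15 rad the bar is out of catch and hood and the lever may be let up. Panel 236 mm wide, 12 thick (axis in mid thickness), 20 to 180 mm above the bench, 0.8 kg.
- latch (a joint): Latch angle in rad (shaft, thumb lever and bar are one rigid piece): 0 with the bar level, where its weight rests it on a stop; grows as the lever is pressed and the bar rises; end stop 0.5. The shaft goes square through the panel 180 mm from the hinge, 150 mm above the bench.
- thumb_lever: Steel lever on the front of the gate, from the shaft towards the hinge, ending in a 40 x 40 x 6 mm flat thumb pad. Origin on the shaft's axis in mid panel, axes those of the fence with gate shut and latch at 0. It goes down with 1 to 2 N at the pad; held lightly (4 to 8 N) at the felt stop, the gate can be pushed open by the same fingers against the panel's front.
- thumb_pad (a point): Middle of the pad's top face, 75 mm from the shaft, 30 mm before mid panel (pad 10 to 50 mm before it), 162 mm up at rest; moves with the lever. Tipped 0.18 rad up at the hinge end at rest, level half way down. The bar clears the nib after 5 to 28 mm of pad travel, unknown beforehand; 2 to 4 mm later it meets the hood, felt as a firm stop.
- latch_bar: Flat steel bar behind the gate, 125 x 12 x 8 mm, about 0.24 kg, centred 18 mm behind mid panel. Origin on the shaft's axis. It reaches 105 mm from the shaft into the catch on the back of the catch post: a bracket 80 mm from the shaft with an upright nib behind the bar and a plastic-lined hood above; nib top 5 to 29 mm above the resting bar's underside, hood 17.5 mm over that.
- tin: Paint tin, 90 mm across, 110 mm tall, standing inside the pen behind the catch-side panel. Origin at the centre of its base. Leave alone.
- jar: Glass jar of small parts with a lid, 66 mm across, 90 mm tall, inside the pen behind the hinge-side panel. Origin at the centre of its base. Leave alone.
- wrench: Spanner 180 mm long lying on the bench in front of the catch-side panel. Origin under its middle, x along it. Leave alone.

How it is judged:
On the way, in this order (a step that is already met when the one before it is completed fails the run):
1. the latch bar is lifted by the lever while the gate is still shut (value of joint latch above 0.05 rad and value of joint gate below 0.04 rad), for 0.1 s.
2. the gate is pushed past its catch (value of joint gate above 0.25 rad), for 0.1 s.
At the end, for the whole second after the job is handed in: the gate stands at least 60 degrees (1.047 rad) open and still (under 0.05 rad/s), and the latch bar has dropped level again (within 0.04 rad) (value of joint gate above 1.047 rad and velocity of joint gate between -0.05 and 0.05 rad/s and value of joint latch below 0.04 rad); the robot touches nothing.
It fails at once if the thumb lever is forced: more than 16 N on it (contact force between any of the fingers, the arm and thumb_lever above 16 N).
It fails at once if the gate is forced: more than 25 N on it, lever included (contact force between any of the fingers, the arm and gate above 25 N).
It fails at once if the gate flies: faster than 1.5 rad/s (velocity of joint gate above 1.5 rad/s).
It fails at once if the robot lifts or pushes the bar itself (contact force between any of the fingers, the arm and latch_bar above 2 N).
It fails at once if the tin, the jar or the wrench is disturbed (moved over 20 mm) (distance of any of tin, jar, wrench from where it was at the start of the episode above 0.02 m).
It also fails if it takes over 45 s, if anything falls off the work surface, if the arm or the gripper's body presses on something with over 40 N, if the wrist force passes 120 N, or if a joint passes its speed limit or range.

ROBOT

A 7-joint arm with a two-finger parallel gripper is mounted at the origin on the work surface. World frame = base frame: x ahead of the robot, y to its left, z up, the work surface at z = 0. Lengths are in m, angles in rad, forces in N, time in s.
With the tool pointing down it reaches from about 0.4 to 0.85 m from the base axis. Payload 4.5 kg.
Tool frame: the origin (TCP) lies midway between the tips of the shut fingers; the grasp point (between the pads) lies 19 mm behind it; z points along the fingers, y is the line along which they close (so a half turn about z gives the same grasp; the last joint's range is limited). The gripper opens to 88 mm and grips with 3 to 60 N. Pads are 18 mm wide; open, the fingers measure 123 mm over their backs; the gripper's body (75 mm by 187 mm) begins 45 mm behind the grasp point.
Start: joints at [1.298, 0.689, -0.195, 1.565, 0.157, 0.902, -0.215], TCP at [0.189, -0.596, 0.239] pointing down, gripper open.
Joint ranges: [-3.01, 3.01], [-0.46, 2.08], [-1.47, 1.51], [0.13, 2.56], [-1, 4.14], [0.04, 2.09], [-2.66, 2.66]. Speed limits (rad/s): [2.57, 2.57, 3.14, 3.14, 3.14, 3.14, 3.14].

INTERFACE

Orientations are given as a unit quaternion [x, y, z, w].
In Python, from plant import * gives the robot as it stands. Calls block until the motion is done:
- move_to(position, orientation): joint-space move of the TCP to a pose.
- move_l(position, rotation=None, feed=0.15, guard=None): straight line of the TCP; rotation=None keeps the orientation; feed is the mean speed in m/s. With guard (N) it stops when the force on the tool has changed by that much, and returns True; else False.
- movej(angles): joint-space move.
- set_gripper(opening): finger opening in m; the grip force is fixed at half the most; returns when the fingers have stopped.
- pause(seconds).
- inverse_kinematics(position, orientation): joint angles nearest the present ones, or None.
- state(): the state.
- grab_frame(name): name is "scene" or "top" or "wrist"; returns a dict with "frame" (384x512x3 uint8, blue, green, red), "fx", "fy", "cx", "cy" (pixels), "R" (3x3) and "t" (3): a world point X has camera coordinates R X + t. Camera axes: x right, y down, z forward; pixel columns grow to the right and rows downward; lengths in m; the calibration is good to about 2 mm. A picture is of the moment at which its call begins. There is no depth.
A pose or a line that the arm cannot do raises PlanningError and nothing moves.
- hand_in(): hands the job in; it is judged then, once.
Trained networks look in a picture, given as the dict that the camera call returned (one of the last four; its "shot" number tells which), for a name from the list of things; names that differ only in an ending like _2 or _b are one class to them, and where a whole thing is asked for, a point or a joint stands for the part that bears it (a point fixed in the world has none). Each returns a list of dicts, best first, with "p" (0 to 1); they miss things now and then, are a little off and sometimes report something else, mostly with a low value. They report only what shows in the picture. A call takes as long as a camera call.
- trace(picture, query): "mask" (384x512 bool, what is visible of it) and "box" ([centre column, centre row, width, height] in pixels, round what is visible of it).
The state is a dict: "t": time; "qpos": joint angles; "dq": joint speeds; "joint_efforts": joint torques, N m; "eef_pos": TCP position; "orientation": TCP orientation; "wrist_force": force on the tool from outside, world axes, zero at the start; "moment": the same for the moment, N m; "width": finger opening in m; "finger_force": force on a finger pad.
Only numpy, scipy, OpenCV 4.12 (cv2) and the standard library are available. Lean on these libraries where they do the work, as an engineer would, in place of code of your own. Each camera call takes 0.05 s, during which the arm holds its last target. There are 200 camera calls.

## Working session

There is one attempt and no reset: what is moved stays moved. The work goes in short steps, each a Python script; the robot and the scene stay as the last script left them, time stands still between calls to the robot, and variables do not carry over. Pictures are saved under pics/ and viewed, at most 10 in all, crops included, and the job is handed in when it is done.

```bash
mkdir -p pics; ls
python3 - <<'E'
from plant import *
import cv2,numpy as np
s=state();print(s['t'],s['eef_pos'],s['orientation'],s['wrist_force'],s['width'])
ims=[]
for n in("scene","top"):
    f=grab_frame(n);ims.append(f["frame"]);print(n,f["fx"],f["cx"],f["cy"],np.round(f["R"],3).tolist(),np.round(f["t"],3))
    for q in("thumb_lever","gate","fence","thumb_pad"):
        for d in trace(f,q)[:1]:print(n,q,round(d["p"],2),np.round(d["box"],1))
cv2.imwrite("pics/a.png",cv2.resize(np.vstack(ims),(400,600))) 
cv2.imwrite("pics/s.png",cv2.resize(ims[0],(800,600)));cv2.imwrite("pics/t.png",cv2.resize(ims[1],(800,600)))
E
```

```text
pics
0.0 [ 0.18851472 -0.59522934  0.23790836] [ 9.88250125e-01  1.52842561e-01 -2.15035667e-04 -8.91984703e-04] [ 0.24593389  0.14878273 -0.14800878] 0.08788840697458698
scene 467.8398505718683 263.74756969177207 188.29526392962774 [[0.39, 0.921, -0.016], [0.732, -0.32, -0.602], [-0.559, 0.223, -0.799]] [-0.254 -0.303  1.36 ]
scene thumb_lever 0.49 [278.4 169.1  19.6  14.8]
scene gate 0.92 [265.3 195.6 145.4  65.7]
scene thumb_pad 0.78 [276.6 165.7  25.4  12.5]
top 424.5148056809509 256.4096494701156 189.06715619308778 [[0.009, -1.0, 0.005], [-0.98, -0.01, -0.199], [0.199, -0.003, -0.98]] [0.017 0.558 1.065]
top thumb_lever 0.58 [240.8 191.6  43.1  20. ]
top gate 0.82 [250.  186.2 122.6  44.9]
top fence 0.62 [254.9 141.6 273.8 181. ]
top thumb_pad 0.56 [240.  192.8  43.6  17.4]
```

View pics/s.png

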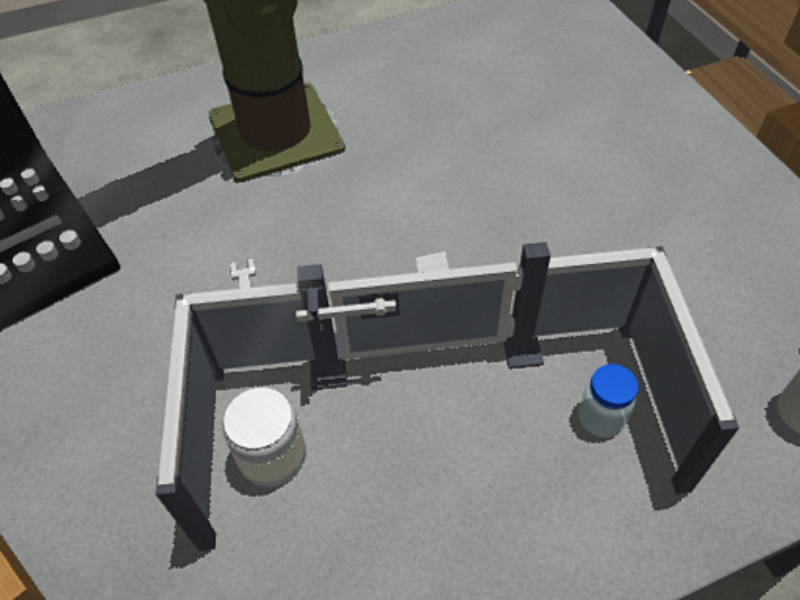

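View pics/t.png

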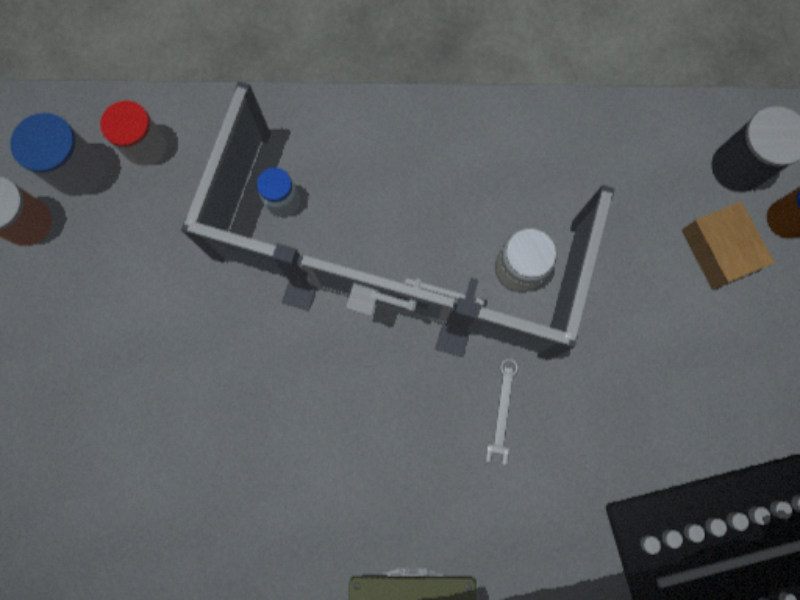

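The scene view is from behind the pen. The bar's end is near (300,315), and the front corners are at (180,297) and (658,250). In the top view the front corners are at (188,228) and (575,343), the posts at (287,253) and (470,295), and the thumb pad at (363,300). I'll fit the fence pose from both views and check it against the pad.

```bash
cat > h.py <<'E'
from plant import *
import cv2,numpy as np
from scipy.spatial.transform import Rotation as Ro
from scipy.optimize import least_squares
def proj(f,X):
    c=np.asarray(X)@np.array(f["R"]).T+f["t"]
    return np.c_[f["fx"]*c[:,0]/c[:,2]+f["cx"],f["fy"]*c[:,1]/c[:,2]+f["cy"]]
def w(p,P):
    c,s=np.cos(p[2]),np.sin(p[2]);P=np.atleast_2d(P)
    return np.c_[p[0]+c*P[:,0]-s*P[:,1],p[1]+s*P[:,0]+c*P[:,1],P[:,2]]
E
python3 - <<'E'
from h import *
T=grab_frame("top");S=grab_frame("scene");k=512/800
Pt=[[0,.3,.18],[0,-.3,.18],[0,.141,.205],[0,-.141,.205],[.24,.3,.18],[.24,-.3,.18]]
ut=np.array([[190,230],[574,341],[287,253],[470,290],[243,90],[607,190]])*k
Ps=[[0,.3,.18],[0,-.3,.18],[0,.141,.205],[0,-.141,.205],[.24,.3,.18],[.24,-.3,.18]]
us=np.array([[657,251],[180,299],[536,249],[311,270],[730,422],[166,488]])*k
r=lambda p:np.r_[(proj(T,w(p,Pt))-ut).ravel(),(proj(S,w(p,Ps))-us).ravel()]
o=least_squares(r,[.55,0,-.2],loss="soft_l1");p=o.x
print(p,np.round(r(p).reshape(-1,2),1).tolist());np.save("p.npy",p)
pad=[[-.03,.015,.162]]
print("pad",w(p,pad),"T",proj(T,w(p,pad))/k,"S",proj(S,w(p,pad))/k, "shaft",w(p,[0,-.06,.15]))
for n in("T","S"):
  f=dict(T=T,S=S)[n]
  im=cv2.resize(f["frame"],(800,600))
  for q in ([-.01,-.005,.158],[-.05,-.005,.158],[-.05,.035,.166],[-.01,.035,.166],[0,.12,.18],[0,-.116,.18]): cv2.circle(im,tuple(int(v) for v in (proj(f,w(p,[q]))/k)[0]),2,(0,0,255),-1)
  cv2.imwrite(f"pics/o{n}.png",cv2.resize(im[200:380,250:550],(800,480)))
for th in(0,.6,1.2):
  for a in (0,np.pi):
    R=Ro.from_euler("z",p[2]+th+a+np.pi/2)*Ro.from_euler("x",np.pi)
    g=w([0,0,th],[-.026,-.105,.17])[0]+[0,.12,0]
    print(th,a,np.round(w(p,g),3),inverse_kinematics(w(p,g)[0],R.as_quat()))
E
```

```text
[ 0.55454322  0.05828642 -0.27898362] [[-0.4, -2.3], [-2.0, -2.3], [-1.0, -1.5], [-0.5, 9.0], [-1.1, -1.0], [0.2, 0.1], [-1.5, -0.2], [0.9, 1.1], [-0.5, 1.2], [-2.0, 2.9], [-2.9, -2.6], [-0.3, -1.7]]
pad [[0.52983383 0.08096782 0.162     ]] T [[362.39228044 299.25071403]] S [[431.17456438 264.76340526]] shaft [[0.5380205  0.00060627 0.15      ]]
0 0 [[0.534 0.08  0.17 ]] [-0.05275057  0.68620367 -0.29885148  1.88869405  0.32943818  0.61460252
 -0.83810374]
0 3.141592653589793 [[0.534 0.08  0.17 ]] [ 0.41158571  0.98646972 -1.2565217   1.86536749  1.05189328  1.15175118
  1.61683148]
0.6 0 [[0.596 0.066 0.17 ]] [ 0.10358728  0.78248979 -0.51871356  1.70052364  0.51061196  0.79694038
 -0.33321194]
0.6 3.141592653589793 [[0.596 0.066 0.17 ]] [-0.41861098  0.78267711  0.41900613  1.72983345 -0.44729427  0.72524746
 -2.58864603]
1.2 0 [[0.655 0.089 0.17 ]] [ 0.14433151  0.89757699 -0.70318388  1.49399677  0.64827361  0.99230029
  0.18644432]
1.2 3.141592653589793 [[0.655 0.089 0.17 ]] [-0.33628918  0.83164348  0.25453111  1.52364386 -0.2574956   0.81937131
 -2.2054802 ]
```

View pics/oT.png

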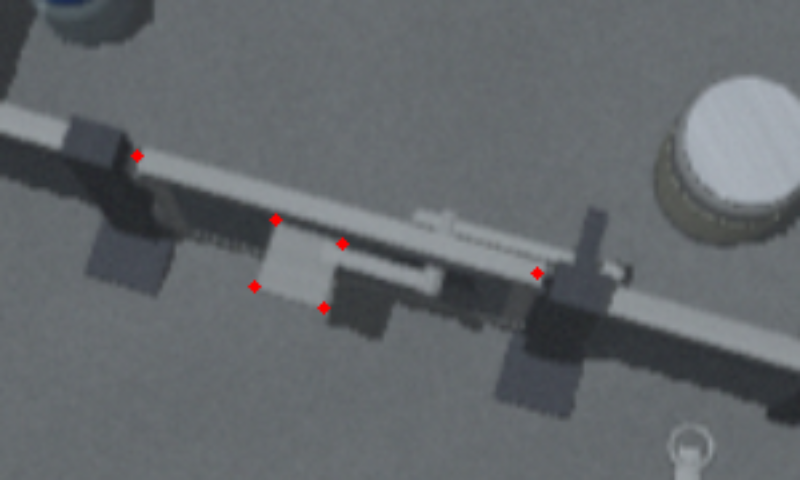

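The overlay matches: the pad corners are within about 3 mm and the gate ends sit on the panel's top edge. Now I'll approach and press.

```bash
cat >> h.py <<'E'
try: p=np.load("p.npy")
except Exception: pass
def rot(th): return (Ro.from_euler("z",p[2]+th+np.pi/2)*Ro.from_euler("x",np.pi)).as_quat()
def pos(th,x,z,d=.105): return w(p,w([0,.12,th],[x,-d,z])[0])[0]
def rep(m=""):
    s=state();f=s["wrist_force"];c,n=np.cos(p[2]),np.sin(p[2])
    print(m,round(s["t"],2),"tcp",np.round(s["eef_pos"],4),"F fence",np.round([c*f[0]+n*f[1],-n*f[0]+c*f[1],f[2]],2),flush=True);return s
E
python3 - <<'E'
from h import *
set_gripper(0)
move_to(pos(0,-.03,.25),rot(0));rep("above")
move_l(pos(0,-.03,.18),feed=.1);rep("near")
print(move_l(pos(0,-.03,.126),feed=.012,guard=4));rep("stop")
pause(.2);rep()
f=grab_frame("scene");cv2.imwrite("pics/p.png",cv2.resize(f["frame"][130:260,160:380],(800,473)))
E
```

```text
above 4.58 tcp [0.5301 0.0797 0.2499] F fence [-0.07  0.75 -0.38]
near 5.42 tcp [0.5302 0.0811 0.1804] F fence [ 0.02 -0.19 -0.17]
True
stop 8.32 tcp [0.5298 0.0807 0.1411] F fence [ 0.21 -0.76  4.99]
 8.53 tcp [0.5299 0.0807 0.1411] F fence [0.28 0.02 5.36]
```

View pics/p.png

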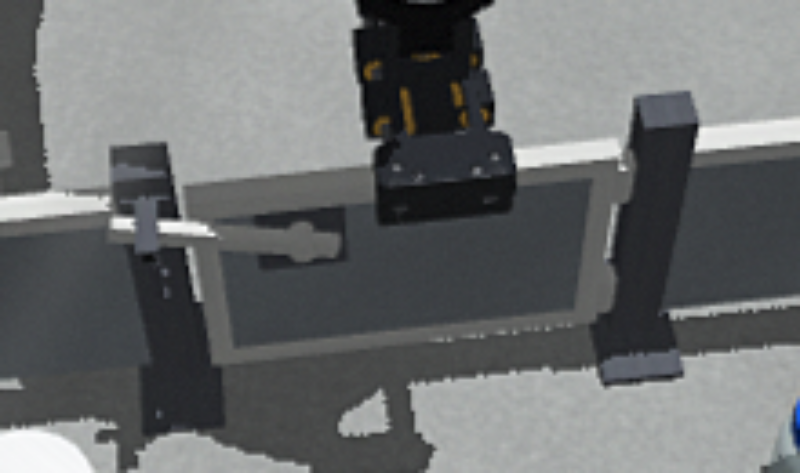

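The bar is raised at an angle and sits against the hood, with about 5 N at the pad after roughly 21 mm of travel. Next I'll push the gate in small arc steps with a guard.

Run:
```python
from h import *
z=state()["eef_pos"][2]
g=move_l(pos(0,-.0235,z),rot(0),feed=.015,guard=5);rep(f"contact {g}")
for th in np.arange(.05,.36,.05):
    if g: break
    g=move_l(pos(th,-.0235,z),rot(th),feed=.02,guard=6);rep(f"{th:.2f} {g}")
f=grab_frame("scene");cv2.imwrite("pics/q.png",cv2.resize(f["frame"][130:280,140:390],(800,480)))
```

```text
contact False 9.17 tcp [0.5357 0.0782 0.1413] F fence [-0.26 -2.32  5.83]
0.05 False 9.58 tcp [0.5408 0.0763 0.141 ] F fence [-0.81 -0.68  0.61]
0.10 False 10.0 tcp [0.5462 0.0745 0.1411] F fence [ 0.14 -0.28  1.24]
0.15 False 10.42 tcp [0.5512 0.0726 0.1412] F fence [0.71 0.74 0.98]
0.20 False 10.83 tcp [0.5562 0.0708 0.1411] F fence [0.46 0.07 0.91]
0.25 False 11.25 tcp [0.5615 0.0693 0.1412] F fence [1.03 0.5  0.33]
0.30 False 11.67 tcp [0.5666 0.0681 0.1412] F fence [ 0.58  0.17 -0.32]
0.35 False 12.08 tcp [0.5719 0.0672 0.1412] F fence [0.27 0.66 1.2 ]
```

View pics/q.png

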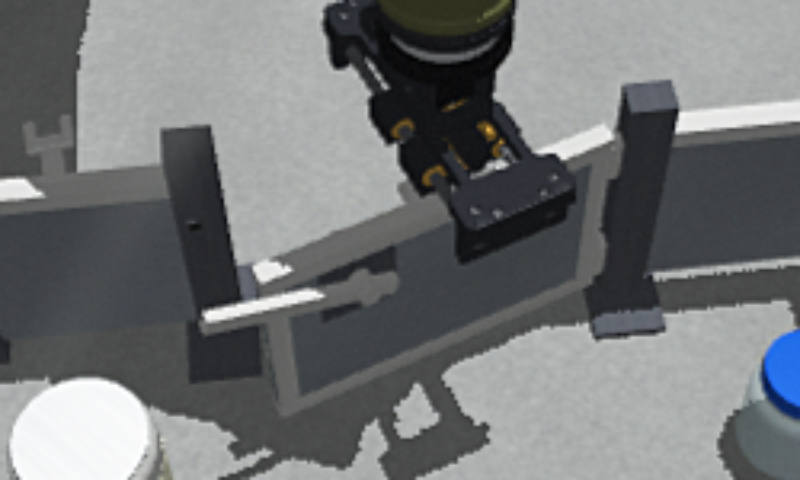

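The gate is open about 0.35 rad and the bar is past the catch. Now I'll let the lever up, push on with the fingers above the pad, then back away.

Run:
```python
from h import *
move_l(pos(.35,-.025,.172),rot(.35),feed=.04);rep("up")
g=False
for th in np.arange(.42,1.27,.07):
    if g: break
    g=move_l(pos(th,-.0235,.172),rot(th),feed=.035,guard=8)
rep(f"{th:.2f} {g}")
move_l(pos(th,-.045,.175),feed=.05);move_l(pos(th,-.05,.26),feed=.1);rep("clear")
f=grab_frame("scene");cv2.imwrite("pics/r.png",cv2.resize(f["frame"],(800,600)))
```

```text
up 13.06 tcp [0.5699 0.067  0.1718] F fence [-0.75  0.88  0.19]
1.26 False 17.87 tcp [0.6618 0.0959 0.172 ] F fence [0.11 0.05 0.77]
clear 19.45 tcp [0.6466 0.0735 0.2592] F fence [0.1  0.08 0.28]
```

View pics/r.png

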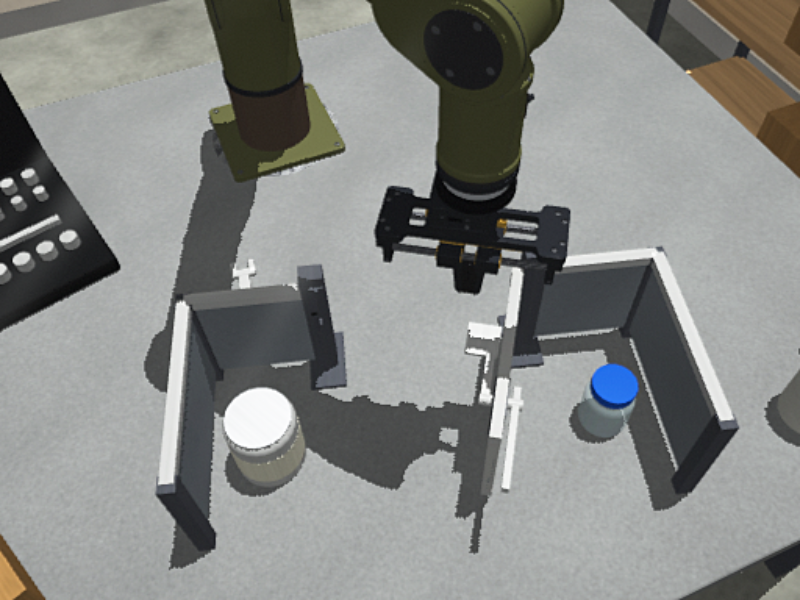

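The gate stands wide open, with its top free corner at about (500,383). The bar is parallel to the panel, nothing is touched, and the tin, jar and wrench are in place. I'll check the angle numerically and then hand in.

Run:
```python
from h import *
f=grab_frame("scene")
r={t:np.round(proj(f,[pos(t,0,.18,.236),pos(t,.018,.15,.285)])/.64).tolist() for t in(1.1,1.2,1.25,1.3)}
print(r)
m=trace(f,"gate")[:1]
print([(round(d["p"],2),np.round(np.array(d["box"])/.64)) for d in m]); rep()
```

```text
{1.1: [[460.0, 424.0], [461.0, 481.0]], 1.2: [[481.0, 430.0], [487.0, 487.0]], 1.25: [[492.0, 432.0], [500.0, 489.0]], 1.3: [[503.0, 434.0], [514.0, 490.0]]}
[(0.83, array([497., 382.,  60., 224.]))]
 19.6 tcp [0.6467 0.0736 0.2592] F fence [0.14 0.42 0.27]
```

The bar tip, seen at (507,488), matches a gate angle of about 1.27 rad with the bar level.

```bash
python3 -c "
from plant import *
print(hand_in())"
```

```text
the job is handed in; nothing more can be done
None
```

The gate stands about 1.27 rad (73°) open with the bar level again, judged from the last picture, and the arm is clear of it; I handed the job in at about 20 s of robot time, with no verdict returned.

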